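Load two thread cassettes into a spring-loaded magazine

ROBOT

A 6-joint arm with a two-finger parallel gripper is mounted at the origin on the work surface. World frame = base frame: x ahead of the robot, y to its left, z up, the work surface at z = 0. Lengths are in mm, angles in rad, forces in N, time in s.
With the tool pointing down it reaches from about 325 to 850 mm from the base axis. Payload 15.5 kg.
Tool frame: the origin (TCP) lies at the very end of the fingers, on their centre line; the grasp point (between the pads) lies 19 mm behind it; z points along the fingers, y is the direction in which the jaws open and shut (so a half turn about z gives the same grasp; the last joint's range is limited). The gripper opens to 91 mm and grips with 3 to 60 N. Pads are 32 mm wide; open, the fingers measure 118 mm over their backs; the gripper's body (76 mm by 178 mm) begins 60 mm behind the grasp point.
Start: joints at [1.23, 0.494, 1.345, -0, 1.302, -0.096], TCP at [151.471, 606.368, 213.915] pointing down, gripper open.
Joint ranges: [-2.91, 2.91], [-0.82, 2.16], [0.22, 2.67], [-1.22, 4.37], [0.12, 2.79], [-3.08, 3.08]. Speed limits (rad/s): [1.89, 1.89, 2.57, 3.01, 3.01, 3.01].

INTERFACE

Orientations are given as a unit quaternion [x, y, z, w].
In Python, from rig import r, cams, order gives the robot as it stands.
- The arm moves only by the tool drive_tool, never from a script. Its argument "series" is one flat list of numbers, 7 for each row, row after row: the shift along the world's x, y, z in cm, then the turn, a rotation vector about the world's x, y, z in rad, then the gripper's target within -1 to 1 (shut at 1, half-way at 0, fully open at -1). In form: [x, y, z, ax, ay, az, jaw, x, y, z, ax, ay, az, jaw, ...]. A call has 1 to 5 rows; each row shifts and turns the commanded pose from where the row before left it; what a row does not reach is not made up. A row lasts 1/12 s, in which the tool goes at most 41.7 mm and 7.16 degrees, less where a joint would pass 70% of its speed; a pose out of reach is approached as far as the arm can. A call is refused whole if a number of a shift passes 4.17 or a number of a turn 0.125, either way. A call with a gripper value outside its range is refused whole. The fingers move at their own pace and stop on an object; "force" is the grip in N (left out, the last holds). Time passes only in rows, so rows that do not move let the fingers close. It gives the time, the measured TCP pose, the force and the opening at its end, in the units of the state.
- r.observe(): the state, without advancing time (a new reading comes with each control period).
- cams.capture(name): name is "scene" or "top"; returns a dict with "color" (384x512x3 uint8, red, green, blue), "K" (3x3 intrinsics, pixels), "pose" (4x4, takes a point from camera to world coordinates). Camera axes: x right, y down, z forward; pixel columns grow to the right and rows downward; lengths in mm; the calibration is good to about 2 mm. A picture is of the moment at which its call begins. There is no depth.
- order.finish_job(): hands the job in, once; it reports no verdict.
The state is a dict: "clock": time; "joint_pos": joint angles; "joint_velocities": joint speeds; "effort": joint torques, N m; "tcp_pos": TCP position; "tcp_rot": TCP orientation; "ft_force": force on the tool from outside, world axes, zero at the start; "torque": the same for the moment, N m; "finger_gap": finger opening in mm.
Only numpy, scipy, OpenCV 4.12 (cv2) and the standard library are available. Lean on these libraries where they do the work, as an engineer would, in place of code of your own. Each camera call takes 0.05 s, during which the arm holds its last target. There are 200 camera calls.

TASK

Load the edging machine's magazine: first the blue thread cassette, then the orange one on top of it, each set between the four posts and pressed straight down past the two yellow spring lips until both lips snap shut over it. Two cassettes fill the magazine almost to its hard stop and its height has not been measured, so press by feel, stop as soon as both lips have clicked shut, and never push with more than 30 newtons. Leave the other cassettes and the rest of the table alone.

Things in the scene. Friction and masses are not known exactly. Their poses are not given: they have to be found in the camera images.
- blue_cassette: the BLUE round plastic cassette, goes in first; 50 mm across, 22 mm thick, bevelled 2 mm round the bottom rim and 1 mm round the top, lying flat; origin at the centre of its underside, z along its axis; 30 to 65 g; the same at any yaw, goes in the way up it lies
- orange_cassette: the ORANGE round plastic cassette, goes in second; 50 mm across, 22 mm thick, bevelled 2 mm round the bottom rim and 1 mm round the top, lying flat; origin at the centre of its underside, z along its axis; 30 to 65 g; the same at any yaw, goes in the way up it lies
- magazine: magazine foot, a fixed grey plate 150 x 110 x 12 mm; origin at the centre of its underside, z up along the magazine's axis. Above it an aluminium head (posts, lips, follower) is clamped at a height that differs each time and is not measured: the lips' underside is 86 to 110 mm above this origin. Two cassettes, blue below orange, belong in it
- magazine_mouth (a point): fixed point on the magazine's axis 108 mm above the foot's underside, axes as the foot's: the tops of the posts are 0 to 24 mm above it. Four upright steel posts, 6 mm thick, round tops, at x, y = +-20.8 mm of this frame, reach 22 mm above the lips' underside and guide a cassette with about 1.3 mm to spare all round
- finger_gap (a point): fixed point in the gap on the magazine's +y side, 35 mm from its axis and 86 mm above the foot's underside. This side and the -y side are open, 35 mm wide between the posts at all heights above the head's floor (60 mm below the lips' underside), for fingers that grip a cassette along the magazine's y. Lips and supports fill the +x and -x sides out to 55 mm, up to 15 mm above the lips' underside
- lip_level_low (a point): fixed point on the axis at the lowest height (86 mm) the lips' underside can have. A cassette set between the posts rests on the lips' slopes, 9 mm above their underside. Pressed 29 to 31 mm further, its top rim slips under the lips: they snap in and the push drops to near 0 (one may hang on the bevel till it is pressed 2 to 3 mm on); let go, it stays, held up against their underside. Closed fingertips fit between the lips (40 mm)
- follower_low (a point): fixed point on the axis 39.5 mm above the foot's underside: lowest height of the top of the black follower plate when the head is lowest. Empty, the follower is level with the lips' underside; its spring pushes up with 5 N plus 25 N per metre. Spreading the lips takes about 8 to 18 N more. The second cassette pushes the first down; a rigid stop comes 2.5 mm past the point where the second is home
- lip_far (a joint): yellow retaining lip on the magazine's +x side, sliding in and out; its value is 0 when closed, tip 20 mm from the magazine's axis; grows as it is pushed outward, 5 mm while a cassette passes, 8 mm at most. Spring 5 N plus 400 N/m. Its top slopes 30 degrees from the vertical; its underside is flat
- lip_near (a joint): the same lip on the magazine's -x side
- white_cassette: a WHITE cassette of the same size, to be left where it is; origin as the others
- green_cassette: a GREEN cassette of the same size, to be left where it is. The four cassettes lie in no fixed order on a green mat 3 mm thick, about 110 mm apart
- spray_bottle: white and blue spray bottle with an orange head, 76 mm wide, 193 mm tall, bystander; origin at the centre of its underside
- paper_tube: short upright paper tube, 48 mm wide, 110 mm tall, bystander; origin at the centre of its underside
- cloth_weight: dark steel weight with a grip, 60 mm wide, 45 mm tall, bystander; origin at the centre of its underside
- screwdriver: screwdriver lying on the table, bystander
Mind the look-alikes: they are no part of the job. Of the things that look like the orange_cassette, the smaller one is meant.

How it is judged (in metres and radians):
On the way, in this order (a step that is already met when the one before it is completed fails the run):
1. the blue cassette is in the magazine, held under both closed lips, and let go (z of blue_cassette in the frame of magazine below 0.091 m and horizontal distance between blue_cassette and magazine below 0.004 m and angle between blue_cassette's own z axis and vertical below 0.1 rad and value of joint each of lip_far, lip_near below 0.0015 m and contact force between the fingers and blue_cassette below 0.3 N), for 0.2 s.
2. the orange cassette is in the magazine on top of the blue one, held under both closed lips, and let go (z of orange_cassette in the frame of magazine below 0.091 m and horizontal distance between orange_cassette and magazine below 0.004 m and angle between orange_cassette's own z axis and vertical below 0.1 rad and value of joint each of lip_far, lip_near below 0.0015 m and z of blue_cassette in the frame of orange_cassette below -0.018 m and contact force between the fingers and orange_cassette below 0.3 N), for 0.2 s.
At the end, for the whole second after the job is handed in: Both cassettes lie in the magazine, blue below orange, within 4 mm of its axis and level (within 0.1 rad), undersides below 91 mm above the foot's underside, at rest, with both lips closed (within 1.5 mm) (z of each of blue_cassette, orange_cassette in the frame of magazine below 0.091 m and horizontal distance between each of blue_cassette, orange_cassette and magazine below 0.004 m and angle between each of blue_cassette, orange_cassette's own z axis and vertical below 0.1 rad and value of joint each of lip_far, lip_near below 0.0015 m and z of blue_cassette in the frame of orange_cassette below -0.018 m and linear speed of each of blue_cassette, orange_cassette below 0.02 m/s); the robot touches nothing.
It fails at once if the orange cassette is pressed down on the blue one with more than 30 N (contact force between orange_cassette and blue_cassette above 30 N).
It fails at once if the fingers press on the magazine itself with more than 30 N (contact force between the fingers and magazine above 30 N).
It fails at once if a cassette is forced against the posts, lips or follower: more than 45 N, all its contacts with the magazine added up (contact force between any of blue_cassette, orange_cassette and magazine above 45 N).
It fails at once if a bystander (white or green cassette, bottle, tube, weight, screwdriver) is moved by more than 15 mm (distance of any of white_cassette, green_cassette, spray_bottle, paper_tube, cloth_weight, screwdriver from where it was at the start of the episode above 0.015 m).
It also fails if it takes over 72 s, if anything falls off the work surface, if the arm or the gripper's body presses on something with over 40 N, if the wrist force passes 120 N, or if a joint passes its speed limit or range.

## Working session

There is one attempt and no reset: what is moved stays moved. The work goes in short steps, Python scripts to look and compute and a tool call to move; the robot and the scene stay as the last step left them, time stands still between calls to the robot, and variables do not carry over. Pictures are saved under pics/ and viewed, about 8 in all and at most 12, crops included, and the job is handed in when it is done.

Besides the shell and the picture viewer there is one more tool, called after "Emit:" by a JSON object that holds its "method" and its "body", one argument or row to a line. drive_tool: Moves the arm, as the interface text tells. Its arguments: {"type":"object","properties":{"series":{"type":"array","items":{"type":"number"}},"force":{"type":"number"}},"required":["series"]}

```bash
mkdir -p pics; ls
python3 - <<'E'
from rig import r,cams
import cv2,numpy as np,pickle
d={}
for n in("scene","top"):
    c=cams.capture(n);d[n]=c
    cv2.imwrite(f"pics/{n}0.png",c["color"][:,:,::-1]);print(n,c["K"].tolist(),c["pose"].round(3).tolist())
pickle.dump(d,open("c0.pkl","wb"))
print(r.observe())
E
```

```text
pics
scene [[445.34472946443657, 0.0, 255.0820231915294], [0.0, 445.34472946443657, 188.2523665574138], [0.0, 0.0, 1.0]] [[0.43, 0.63, -0.646, 1444.996], [0.903, -0.289, 0.319, -509.446], [0.014, -0.721, -0.693, 1052.606], [0.0, 0.0, 0.0, 1.0]]
top [[460.512019840409, 0.0, 255.38921752148684], [0.0, 460.512019840409, 187.3851073996132], [0.0, 0.0, 1.0]] [[0.006, -0.975, 0.223, 303.781], [-1.0, -0.007, -0.004, -62.821], [0.005, -0.223, -0.975, 1308.701], [0.0, 0.0, 0.0, 1.0]]
{'clock': 0.1, 'joint_pos': array([ 1.23049390e+00,  4.94099224e-01,  1.34603772e+00,  2.71636749e-05,
        1.30251062e+00, -9.54917431e-02]), 'joint_velocities': array([-0.00123811, -0.00071759, -0.00072272, -0.00103624, -0.00017373,
        0.00041187]), 'effort': array([ 1.87200792e-03, -8.80247426e+01, -3.82544088e+01,  7.07062706e-02,
        4.82867612e-02, -1.20328059e-04]), 'tcp_pos': array([151.35603788, 606.0587996 , 213.42212048]), 'tcp_rot': array([ 1.22103468e-01,  9.92517236e-01, -5.12152044e-04, -1.26807994e-04]), 'ft_force': array([ 0.71648718, -0.18717593,  0.44765276]), 'torque': array([-0.01041381, -0.02996519, -0.04600902]), 'finger_gap': 91.19386434277345}
```

View pics/scene0.png

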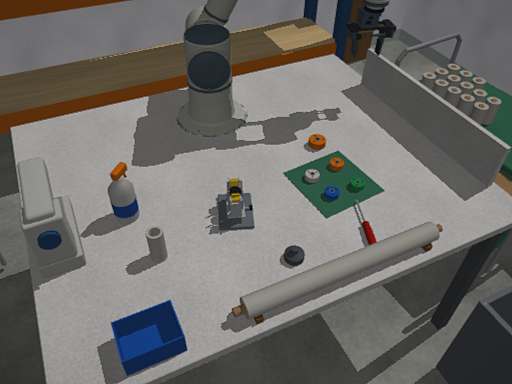

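View pics/top0.png

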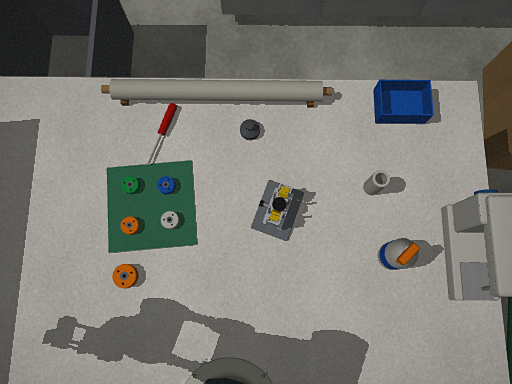

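The scene view shows the magazine near (236,205) and the mat with four cassettes around (335,180). In the top view the magazine is near (280,210), blue at (167,185), and the small orange at (130,225). The larger orange at (125,276) is off the mat and is the decoy.

```bash
cat > h.py <<'E'
import numpy as np,cv2
def ray(c,uv):
    d=c["pose"][:3,:3]@np.linalg.inv(c["K"])@np.array([uv[0],uv[1],1.0]);return c["pose"][:3,3],d/np.linalg.norm(d)
def onz(c,uv,z):
    o,d=ray(c,uv);return o+d*(z-o[2])/d[2]
def proj(c,p):
    T=np.linalg.inv(c["pose"]);q=c["K"]@(T[:3,:3]@np.array(p,float)+T[:3,3]);return q[:2]/q[2]
def tri(c1,u1,c2,u2):
    A=[];b=[]
    for c,u in((c1,u1),(c2,u2)):
        o,d=ray(c,u);P=np.eye(3)-np.outer(d,d);A.append(P);b.append(P@o)
    return np.linalg.lstsq(np.vstack(A),np.hstack(b),rcond=None)[0]
def blobs(c,lo,hi,amin=25):
    h=cv2.cvtColor(c["color"],cv2.COLOR_RGB2HSV);m=cv2.inRange(h,lo,hi)
    k,_,st,ce=cv2.connectedComponentsWithStats(m)
    return [(ce[i].round(2),int(st[i,4]),st[i,:4].tolist()) for i in range(1,k) if st[i,4]>=amin]
E
python3 - <<'E'
import pickle;from h import *
d=pickle.load(open("c0.pkl","rb"))
R={"blue":((105,120,60),(125,255,255)),"orange":((5,150,120),(17,255,255)),"yellow":((20,110,80),(33,255,255))}
for n,c in d.items():
    for k,(lo,hi) in R.items():
        for b in blobs(c,lo,hi,12): print(n,k,b,onz(c,b[0],25).round(1))
t=cv2.resize(d["top"]["color"][170:250,240:320],(600,600),interpolation=cv2.INTER_CUBIC)
s=cv2.resize(d["scene"]["color"][165:245,195:275],(600,600),interpolation=cv2.INTER_CUBIC)
cv2.imwrite("pics/mt.png",t[:,:,::-1]);cv2.imwrite("pics/ms.png",s[:,:,::-1])
E
```

```text
scene blue (array([331.2 , 192.92]), 154, [324, 186, 16, 15]) [611.7 182.4  25. ]
scene blue (array([125.91, 209.92]), 272, [112, 198, 26, 20]) [ 406.3 -449.2   25. ]
scene blue (array([ 48.83, 233.79]), 77, [39, 231, 22, 8]) [ 407.5 -680.5   25. ]
scene blue (array([148.17, 336.95]), 3564, [111, 300, 76, 76]) [ 854.  -503.2   25. ]
scene orange (array([286.36,  53.21]), 14, [281, 52, 12, 3]) [-306.2  509.7   25. ]
scene orange (array([317.08, 139.3 ]), 111, [309, 134, 17, 11]) [343.9 290.2  25. ]
scene orange (array([336.56, 162.09]), 85, [330, 158, 14, 9]) [486.4 284.7  25. ]
scene orange (array([117.98, 168.5 ]), 98, [111, 162, 15, 14]) [ 199.8 -426.5   25. ]
scene yellow (array([233.84, 181.92]), 51, [230, 179, 8, 7]) [429.2 -88.7  25. ]
scene yellow (array([235.07, 196.71]), 58, [231, 193, 9, 9]) [ 495.6 -113.2   25. ]
top blue (array([402.95, 101.21]), 2269, [374, 79, 60, 45]) [ 865.7 -508.4   25. ]
top blue (array([165.58, 184.72]), 199, [157, 176, 18, 18]) [604.1 188.8  25. ]
top blue (array([485.48, 190.86]), 42, [475, 190, 22, 4]) [ 592.4 -727.    25. ]
top blue (array([384.92, 257.23]), 138, [380, 242, 19, 27]) [ 402.2 -427.8   25. ]
top orange (array([128.92, 224.92]), 198, [121, 217, 17, 17]) [487.7 285.7  25. ]
top orange (array([408.56, 253.52]), 196, [398, 243, 21, 21]) [ 412.8 -494.1   25. ]
top orange (array([123.83, 275.62]), 370, [112, 264, 24, 24]) [348.  290.3  25. ]
top yellow (array([283.37, 191.83]), 98, [278, 186, 12, 13]) [ 585.6 -148.1   25. ]
top yellow (array([274.65, 215.53]), 91, [269, 210, 12, 12]) [ 517. -123.   25.]
```

View pics/mt.png

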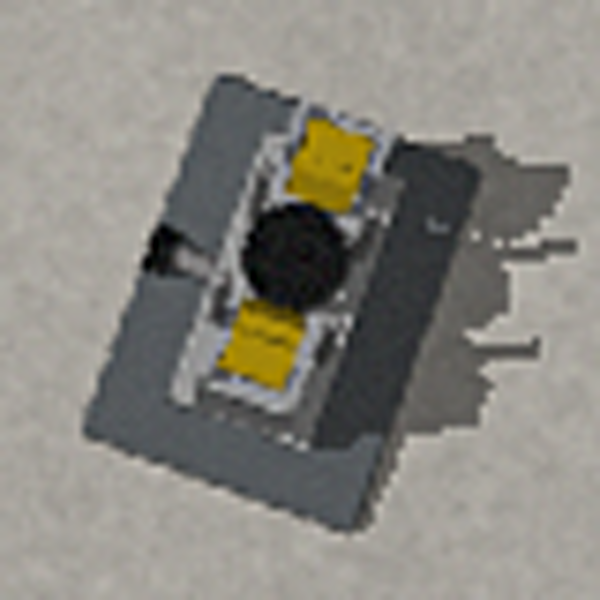

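View pics/ms.png

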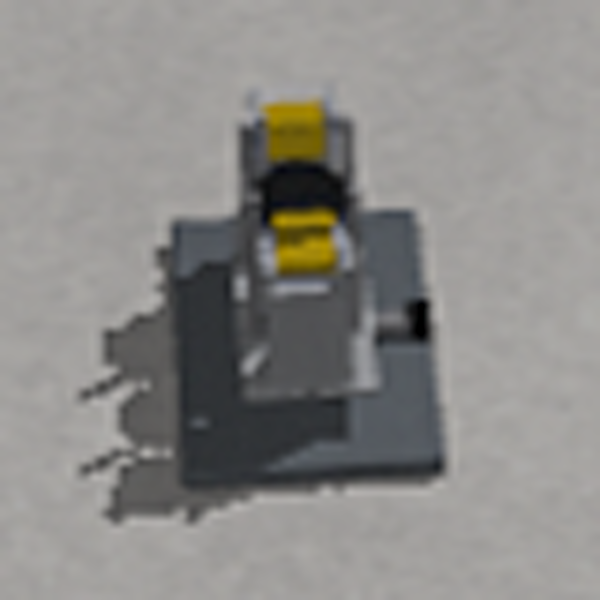

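The top crop shows the foot's long edge from (220,75) to (85,435), the lips at (330,165) and (262,345), and the black follower at about (294,257). In the scene crop the lips are at (297,130) and (305,240).

Run:
```python
import pickle;from h import *
d=pickle.load(open("c0.pkl","rb"));t,s=d["top"],d["scene"]
a=tri(t,(283.37,191.83),s,(235.07,196.71));b=tri(t,(274.65,215.53),s,(233.84,181.92))
print("lips",a,b,(a+b)/2,np.linalg.norm(a-b),np.degrees(np.arctan2(*(a-b)[[1,0]])))
for z in(95,105,115): print(z,[onz(t,u,z).round(1) for u in((283.37,191.83),(274.65,215.53),(279.2,204.3))])
for n,u,v in(("blue",(165.58,184.72),(331.2,192.92)),("orange",(128.92,224.92),(336.56,162.09))): print(n,tri(t,u,s,v), onz(s,v,22), onz(t,u,25))
P=[onz(t,(240+x/7.5,170+y/7.5),12) for x,y in((220,75),(85,435),(355,525))];print(np.round(P,1),[np.degrees(np.arctan2(*(P[0]-P[1])[[1,0]])),np.linalg.norm(P[0]-P[1]),np.linalg.norm(P[1]-P[2])],(P[0]+P[2])/2)
m=cv2.inRange(t["color"],(0,0,0),(40,40,40))[190:220,265:295];k,_,st,ce=cv2.connectedComponentsWithStats(m);print(st,ce+[265,190])
# circle fits
for n,(x,y),hs in(("blue",(166,185),(105,125)),("orange",(129,225),(5,17))):
    h=cv2.cvtColor(t["color"],cv2.COLOR_RGB2HSV);mm=cv2.inRange(h,(hs[0],90,30),(hs[1],255,255));mm[:y-14]=0;mm[y+14:]=0;mm[:,:x-14]=0;mm[:,x+14:]=0
    c=max(cv2.findContours(mm,0,1)[0],key=len);print(n,cv2.minEnclosingCircle(c),cv2.fitEllipse(c))
```

```text
lips [ 568.22988538 -143.19920673  103.47698036] [ 504.28135714 -119.60400517  100.89267648] [ 536.25562126 -131.40160595  102.18482842] 68.2116297051425 -20.25263711354738
95 [array([ 570.2, -143.5,   95. ]), array([ 505.3, -119.7,   95. ]), array([ 535.9, -132. ,   95. ])]
105 [array([ 568. , -142.8,  105. ]), array([ 503.7, -119.2,  105. ]), array([ 534. , -131.4,  105. ])]
115 [array([ 565.8, -142.1,  115. ]), array([ 502. , -118.8,  115. ]), array([ 532.1, -130.9,  115. ])]
blue [605.40002868 189.16954175  16.8935349 ] [609.30437126 184.38444702  22.        ] [604.09404333 188.76633155  25.        ]
orange [487.23553366 284.85856853  25.77350109] [483.62467255 287.01237984  22.        ] [487.65716866 285.7284843   25.        ]
[[ 623.3 -108.5   12. ]
 [ 483.   -57.4   12. ]
 [ 449.6 -159.    12. ]] [np.float64(-20.023656835472867), np.float64(149.33554617296963), np.float64(106.96258259555775)] [ 536.44849202 -133.79741496   12.        ]
[[  0   0  30  30 743]
 [ 26   2   1   1   1]
 [  7   7  15  15 154]
 [ 18  25   1   1   1]
 [ 17  27   1   1   1]] [[279.58950202 204.63526245]
 [291.         192.        ]
 [278.95454545 203.77922078]
 [283.         215.        ]
 [282.         217.        ]]
blue ((166.125, 184.75), 9.15587043762207) ((165.9385528564453, 184.88339233398438), (16.568113327026367, 17.268667221069336), 114.80197143554688)
orange ((129.8076934814453, 225.42308044433594), 9.506403923034668) ((129.8505401611328, 225.28079223632812), (17.249160766601562, 18.459117889404297), 93.1502456665039)
```

Emit:
{"method": "drive_tool", "body": {
  "series": [2.9,-2.7,0,0,0,-0.106,-0.4,2.9,-2.7,0,0,0,0,-0.4,2.9,-2.7,0,0,0,0,-0.4,2.9,-2.7,0,0,0,0,-0.4,2.9,-2.7,0,0,0,0,-0.4],
  "force": 15
}}

```text
clock: 0.52
tcp_pos: [297.3, 469.8, 213.7]
tcp_rot: [0.174, 0.985, -0.0, -0.0]
ft_force: [1.3, 0.9, 0.6]
finger_gap: 64.3
```

Emit:
{"method": "drive_tool", "body": {
  "series": [2.9,-2.7,0,0,0,0,-0.4,2.9,-2.7,0,0,0,0,-0.4,2.9,-2.7,0,0,0,0,-0.4,2.9,-2.7,0,0,0,0,-0.4,2.9,-2.7,0,0,0,0,-0.4]
}}

```text
clock: 0.93
tcp_pos: [442.5, 334.7, 213.8]
tcp_rot: [0.175, 0.985, -0.0, -0.0]
ft_force: [-0.0, 0.6, 0.6]
finger_gap: 64.2
```

Emit:
{"method": "drive_tool", "body": {
  "series": [2.9,-2.7,-1,0,0,0,-0.4,2.9,-2.7,-1,0,0,0,-0.4,2.9,-2.7,-2,0,0,0,-0.4,2.9,-2.7,-2,0,0,0,-0.4,2.9,-2.7,-2,0,0,0,-0.4]
}}

```text
clock: 1.35
tcp_pos: [582.2, 204.7, 136.6]
tcp_rot: [0.175, 0.985, 0.0, -0.0]
ft_force: [0.4, 0.3, 0.2]
finger_gap: 63.4
```

Emit:
{"method": "drive_tool", "body": {
  "series": [0,0,0,0,0,0,-0.4,0,0,0,0,0,0,-0.4]
}}

```text
clock: 1.52
tcp_pos: [581.5, 204.6, 136.0]
tcp_rot: [0.176, 0.984, -0.001, -0.001]
ft_force: [-0.8, -0.3, -0.3]
finger_gap: 64.1
```

Emit:
{"method": "drive_tool", "body": {
  "series": [2.2,-1.65,0,0,0,0,-0.4,0,0,-3,0,0,0,-0.4,0,0,-3,0,0,0,-0.4,0,0,-3,0,0,0,-0.4,0,0,0,0,0,0,-0.4]
}}

```text
clock: 1.93
tcp_pos: [599.5, 190.1, 43.2]
tcp_rot: [0.174, 0.985, -0.001, -0.003]
ft_force: [-2.4, -1.6, -0.9]
finger_gap: 64.2
```

Emit:
{"method": "drive_tool", "body": {
  "series": [0,0,-1.5,0,0,0,-0.4,0,0,-1.5,0,0,0,-0.4,0,0,-0.3,0,0,0,-0.4,0,0,0,0,0,0,-0.4]
}}

```text
clock: 2.27
tcp_pos: [602.8, 190.5, 15.3]
tcp_rot: [0.174, 0.985, -0.0, -0.0]
ft_force: [0.3, -0.6, -0.4]
finger_gap: 63.6
```

Run:
```python
from rig import r,cams
import cv2
s=cams.capture("scene")["color"]
cv2.imwrite("pics/g1.png",cv2.resize(s[130:230,270:400],(780,600),interpolation=cv2.INTER_CUBIC)[:,:,::-1])
print(r.observe()["tcp_pos"],r.observe()["ft_force"])
```

```text
[603.29679345 190.42980142  15.92169003] [ 0.26249837 -0.1367789   0.18353062]
```

View pics/g1.png

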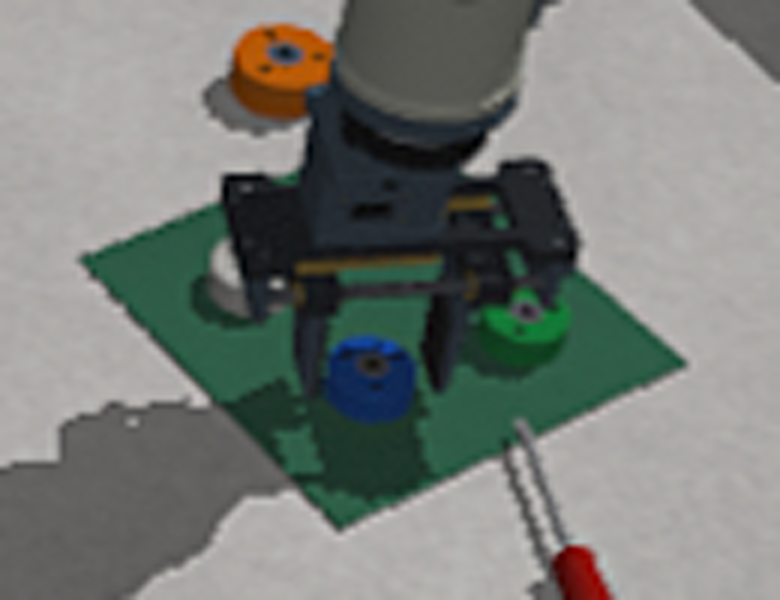

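The gripper straddles the blue cassette at (370,380), with fingertips at (310,390) and (440,385). It looks centred.

Emit:
{"method": "drive_tool", "body": {
  "series": [0,-0.1,-0.3,0,0,0,-0.4,0,0,0,0,0,0,0.2,0,0,0,0,0,0,0.2,0,0,0,0,0,0,0.2,0,0,0,0,0,0,0.2]
}}

```text
clock: 2.73
tcp_pos: [603.4, 188.9, 12.2]
tcp_rot: [0.175, 0.985, 0.0, 0.0]
ft_force: [-2.1, 0.0, 6.9]
finger_gap: 49.3
```

Emit:
{"method": "drive_tool", "body": {
  "series": [0,0,1,0,0,0,0.2,0,0,3,0,0,0,0.2,0,0,4,0,0,0,0.2,0,0,4,0,0,0,0.2,0,0,4,0,0,0,0.2]
}}

```text
clock: 3.15
tcp_pos: [602.6, 188.7, 174.0]
tcp_rot: [0.175, 0.985, -0.0, -0.0]
ft_force: [1.2, -0.3, -1.0]
finger_gap: 49.3
```

Emit:
{"method": "drive_tool", "body": {
  "series": [-0.75,-3.55,0,0,0,0,0.2,-0.75,-3.55,0,0,0,0,0.2,-0.75,-3.55,0,0,0,0,0.2,-0.75,-3.55,0,0,0,0,0.2,-0.75,-3.55,0,0,0,0,0.2]
}}

```text
clock: 3.57
tcp_pos: [564.9, 9.9, 172.4]
tcp_rot: [0.174, 0.985, -0.0, 0.0]
ft_force: [0.9, -0.0, -0.1]
finger_gap: 49.2
```

Emit:
{"method": "drive_tool", "body": {
  "series": [-0.75,-3.55,0,0,0,0,0.2,-0.75,-3.55,0,0,0,0,0.2,-0.75,-3.55,0,0,0,0,0.2,-0.7,-3.55,0,0,0,0,0.2,0,0,0,0,0,0,0.2]
}}

```text
clock: 3.98
tcp_pos: [535.1, -136.0, 172.4]
tcp_rot: [0.176, 0.984, -0.001, 0.0]
ft_force: [0.4, -0.4, -1.1]
finger_gap: 49.4
```

Emit:
{"method": "drive_tool", "body": {
  "series": [0,0,0,0,0,0,0.2,0,0,0,0,0,0,0.2]
}}

```text
clock: 4.15
tcp_pos: [536.1, -130.6, 172.0]
tcp_rot: [0.175, 0.985, 0.0, 0.0]
ft_force: [-0.8, 0.5, -0.8]
finger_gap: 49.7
```

Run:
```python
from rig import r,cams
import cv2,pickle
d={n:cams.capture(n) for n in("scene","top")};pickle.dump(d,open("c1.pkl","wb"))
a=cv2.resize(d["scene"]["color"][140:240,190:290],(400,400),interpolation=cv2.INTER_CUBIC)
b=cv2.resize(d["top"]["color"][160:260,230:330],(400,400),interpolation=cv2.INTER_CUBIC)
cv2.imwrite("pics/h1.png",cv2.hconcat([a,b])[:,:,::-1])
o=r.observe();print(o["tcp_pos"],o["tcp_rot"],o["ft_force"])
```

```text
[ 536.26938292 -129.70892363  171.85790537] [1.73996830e-01 9.84746210e-01 7.05502977e-05 2.54342432e-05] [-0.31605241 -0.50460825  0.06123228]
```

View pics/h1.png

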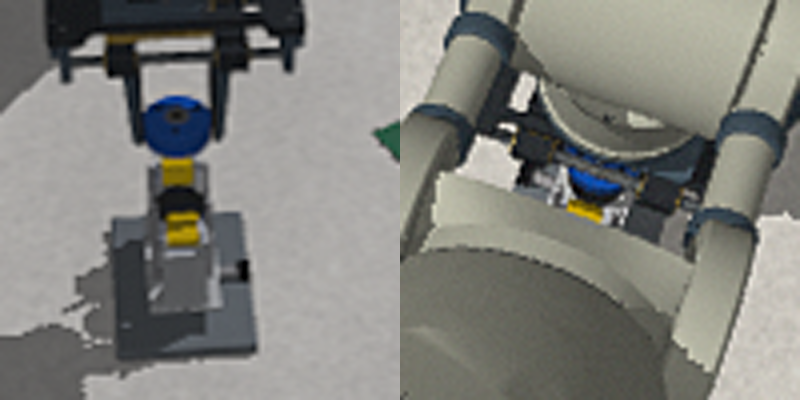

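The scene half shows the held cassette at (177,125) above the lips at (177,172) and (183,230). The top view is mostly blocked by the arm, so I check lateral alignment in the scene view.

Run:
```python
import pickle;from h import *
d=pickle.load(open("c1.pkl","rb"));d0=pickle.load(open("c0.pkl","rb"))
s=d["scene"]
b=[x for x in blobs(s,(105,110,30),(125,255,255),30) if 210<x[0][0]<260]
print(b)
p=np.array([536.3,-129.7]);zb=172-9
def hull(c,p,zb):
    a=np.linspace(0,2*np.pi,60);q=np.array([proj(c,(p[0]+rr*np.cos(t),p[1]+rr*np.sin(t),z)) for z,rr in((zb,23),(zb+2,25),(zb+21,25),(zb+22,24)) for t in a],np.float32)
    h=cv2.convexHull(q);m=cv2.moments(h);return m["m10"]/m["m00"],m["m01"]/m["m00"],cv2.boundingRect(h)
print("pred",hull(s,p,zb), "initial pred for top-based blue",hull(d0["scene"],(603.5,188.3),3))
print([x for x in blobs(s,(20,110,80),(33,255,255),12)])
print("scene lips mid u", (233.84+235.07)/2,"pred for axis",[proj(s,(536.3,-131.4,z)) for z in(95,102)])
print("px per mm along y_m",proj(s,(536.3+3.47,-131.4+9.38,102))-proj(s,(536.3,-131.4,102)))
```

```text
[(array([233.7 , 171.29]), 190, [225, 164, 18, 15])]
pred (234.6236280606336, 171.48327552137533, (226, 163, 18, 17)) initial pred for top-based blue (330.97326623783425, 193.1130169431052, (323, 185, 16, 16))
[(array([233.74, 182.34]), 47, [230, 179, 8, 8]), (array([235.22, 196.8 ]), 65, [232, 193, 8, 9])]
scene lips mid u 234.45499999999998 pred for axis [array([234.57504028, 190.86020762]), array([234.53499618, 189.22604341])]
px per mm along y_m [ 3.25446126 -0.17024612]
```

Emit:
{"method": "drive_tool", "body": {
  "series": [0.09,0.08,-1.5,0,0,0,0.2,0,0,-1.0,0,0,0,0.2,0,0,-0.4,0,0,0,0.2,0,0,0,0,0,0,0.2,0,0,0,0,0,0,0.2]
}}

```text
clock: 4.67
tcp_pos: [537.0, -129.5, 142.5]
tcp_rot: [0.174, 0.985, 0.0, -0.0]
ft_force: [0.2, -0.7, -1.0]
finger_gap: 49.3
```

Emit:
{"method": "drive_tool", "body": {
  "series": [0,0,-0.2,0,0,0,0.2,0,0,-0.2,0,0,0,0.2,0,0,-0.2,0,0,0,0.2,0,0,-0.2,0,0,0,0.2]
}}

```text
clock: 5.0
tcp_pos: [537.1, -129.9, 134.6]
tcp_rot: [0.175, 0.985, -0.0, 0.0]
ft_force: [-0.4, -0.1, -0.7]
finger_gap: 49.2
```

Emit:
{"method": "drive_tool", "body": {
  "series": [0,0,-0.2,0,0,0,0.2,0,0,-0.2,0,0,0,0.2,0,0,-0.2,0,0,0,0.2]
}}

```text
clock: 5.25
tcp_pos: [537.0, -129.9, 128.4]
tcp_rot: [0.175, 0.985, -0.0, 0.0]
ft_force: [0.6, -0.4, -0.5]
finger_gap: 49.2
```

Emit:
{"method": "drive_tool", "body": {
  "series": [0,0.07,-0.2,0,0,0,0.2,0,0,-0.2,0,0,0,0.2,0,0,-0.2,0,0,0,0.2]
}}

```text
clock: 5.5
tcp_pos: [537.0, -129.1, 122.4]
tcp_rot: [0.174, 0.985, 0.0, -0.0]
ft_force: [-0.2, -0.2, -0.9]
finger_gap: 48.8
```

Emit:
{"method": "drive_tool", "body": {
  "series": [0,0,-0.2,0,0,0,0.2,0,0,-0.2,0,0,0,0.2]
}}

```text
clock: 5.67
tcp_pos: [537.0, -129.2, 118.4]
tcp_rot: [0.175, 0.985, -0.0, -0.0]
ft_force: [0.2, -0.2, -0.0]
finger_gap: 49.6
```

Emit:
{"method": "drive_tool", "body": {
  "series": [0,0,-0.2,0,0,0,0.2,0,0,-0.2,0,0,0,0.2]
}}

```text
clock: 5.83
tcp_pos: [537.0, -129.2, 114.4]
tcp_rot: [0.174, 0.985, -0.0, -0.0]
ft_force: [-1.0, 0.1, 0.1]
finger_gap: 49.4
```

Emit:
{"method": "drive_tool", "body": {
  "series": [0,0,-0.2,0,0,0,0.2,0,0,-0.2,0,0,0,0.2]
}}

```text
clock: 6.0
tcp_pos: [537.6, -129.4, 111.0]
tcp_rot: [0.175, 0.985, -0.0, 0.001]
ft_force: [-0.3, 0.7, 10.6]
finger_gap: 49.4
```

Emit:
{"method": "drive_tool", "body": {
  "series": [0,0,-0.15,0,0,0,0.2,0,0,-0.15,0,0,0,0.2]
}}

```text
clock: 6.17
tcp_pos: [537.8, -129.5, 108.2]
tcp_rot: [0.175, 0.985, -0.0, 0.001]
ft_force: [-0.9, 1.2, 14.0]
finger_gap: 49.3
```

Emit:
{"method": "drive_tool", "body": {
  "series": [0,0,0,0,0,0,-0.3,0,0,0,0,0,0,-0.3,0,0,0,0,0,0,-0.3]
}}

```text
clock: 6.42
tcp_pos: [537.0, -129.2, 107.5]
tcp_rot: [0.175, 0.985, 0.0, -0.0]
ft_force: [-0.1, -0.0, 0.5]
finger_gap: 59.1
```

Emit:
{"method": "drive_tool", "body": {
  "series": [0,0,1,0,0,0,-0.3,0,0,2,0,0,0,-0.3,0,0,2,0,0,0,0,0,0,0,0,0,0,1,0,0,0,0,0,0,1]
}}

```text
clock: 6.83
tcp_pos: [537.8, -129.4, 159.1]
tcp_rot: [0.174, 0.985, -0.0, 0.001]
ft_force: [0.5, 0.2, 0.0]
finger_gap: 41.7
```

Emit:
{"method": "drive_tool", "body": {
  "series": [0,0,0,0,0,0,1,0,0,0,0,0,0,1]
}}

```text
clock: 7.0
tcp_pos: [536.6, -129.0, 157.1]
tcp_rot: [0.175, 0.985, 0.0, -0.001]
ft_force: [0.8, 0.0, 0.3]
finger_gap: 28.9
```

```bash
cat > look.py <<'E'
import sys,cv2,numpy as np,pickle
from rig import r,cams
from h import *
d=cams.capture("scene");pickle.dump(d,open(sys.argv[1]+".pkl","wb"))
cv2.imwrite(f"pics/{sys.argv[1]}.png",cv2.resize(d["color"][140:240,190:290],(600,600),interpolation=cv2.INTER_CUBIC)[:,:,::-1])
o=r.observe();print(o["clock"],o["tcp_pos"],o["tcp_rot"],o["ft_force"],o["finger_gap"])
for k,lo,hi in(("blue",(105,110,30),(125,255,255)),("orange",(5,150,80),(17,255,255)),("yellow",(20,110,80),(33,255,255))):
    print(k,[x for x in blobs(d,lo,hi,8) if 200<x[0][0]<350 and x[0][1]<240 and x[0][1]>130])
E
python3 look.py p1
```

```text
7.05 [ 536.57865753 -129.02858281  156.97964157] [ 1.74495183e-01  9.84657817e-01  8.70938923e-05 -6.37616541e-04] [-0.42692532 -0.14755383 -1.12902771] 24.818951517468165
blue [(array([234.4 , 185.34]), 182, [227, 178, 16, 15])]
orange [(array([316.67, 141.77]), 194, [309, 134, 17, 16]), (array([336.15, 164.13]), 137, [330, 158, 14, 13])]
yellow [(array([225.5, 153. ]), 8, [222, 153, 8, 1]), (array([235.37, 197.11]), 62, [232, 193, 8, 9])]
```

View pics/p1.png

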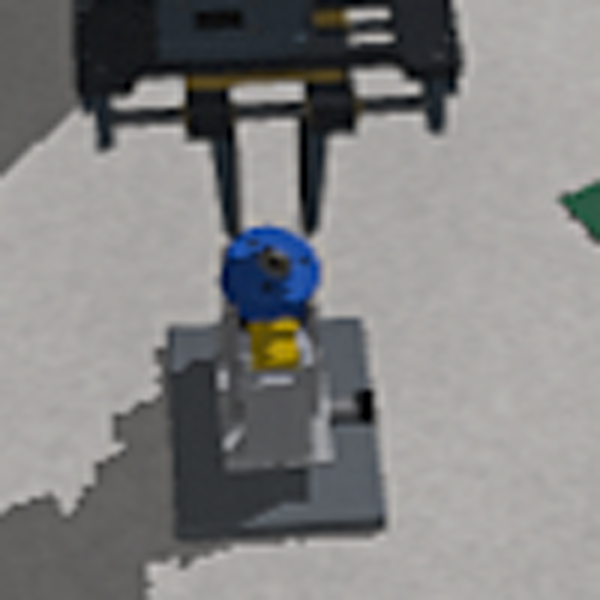

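Blue sits on top of the head at (270,272) in the crop, with the fingers closing above it. I check its height and tilt against a projection.

Run:
```python
import pickle;from h import *
s=pickle.load(open("p1.pkl","rb"))
def hull(c,p,zb):
    a=np.linspace(0,2*np.pi,60);q=np.array([proj(c,(p[0]+rr*np.cos(t),p[1]+rr*np.sin(t),z)) for z,rr in((zb,23),(zb+2,25),(zb+21,25),(zb+22,24)) for t in a],np.float32)
    h=cv2.convexHull(q);m=cv2.moments(h);return m["m10"]/m["m00"],m["m01"]/m["m00"],cv2.boundingRect(h),cv2.contourArea(h)
for z in(95,102,110,115): print(z,hull(s,(537,-129.2),z))
```

```text
95 (235.25334043147353, 188.15309694045195, (227, 180, 17, 17), 218.09673556452617)
102 (235.2154590422702, 186.49991171347213, (226, 178, 18, 17), 219.3756395279197)
110 (235.1718259983465, 184.59611511763086, (226, 176, 18, 17), 220.8535835252842)
115 (235.14436414627684, 183.39835004140724, (226, 175, 18, 17), 221.78576920041814)
```

Emit:
{"method": "drive_tool", "body": {
  "series": [0,0,-1,0,0,0,1,0,0,-0.8,0,0,0,1,0,0,0,0,0,0,1,0,0,0,0,0,0,1]
}}

```text
clock: 7.38
tcp_pos: [536.4, -129.0, 138.5]
tcp_rot: [0.175, 0.985, 0.0, -0.001]
ft_force: [-0.3, -0.5, -0.7]
finger_gap: 0.7
```

Emit:
{"method": "drive_tool", "body": {
  "series": [0.05,0,-0.4,0,0,0,1,0,0,-0.3,0,0,0,1,0,0,-0.3,0,0,0,1,0,0,-0.2,0,0,0,1]
}}

```text
clock: 7.72
tcp_pos: [537.5, -129.2, 127.4]
tcp_rot: [0.174, 0.985, -0.0, -0.0]
ft_force: [-1.7, -0.3, 6.8]
finger_gap: 0.3
```

Emit:
{"method": "drive_tool", "body": {
  "series": [0,0,-0.2,0,0,0,1,0,0,-0.2,0,0,0,1]
}}

```text
clock: 7.88
tcp_pos: [537.6, -129.4, 123.8]
tcp_rot: [0.174, 0.985, -0.0, 0.0]
ft_force: [-3.5, -0.7, 8.6]
finger_gap: 0.3
```

Emit:
{"method": "drive_tool", "body": {
  "series": [0,0,-0.2,0,0,0,1,0,0,-0.2,0,0,0,1]
}}

```text
clock: 8.05
tcp_pos: [537.4, -129.7, 120.0]
tcp_rot: [0.174, 0.985, -0.0, 0.0]
ft_force: [-7.4, -3.3, 14.7]
finger_gap: 0.6
```

Emit:
{"method": "drive_tool", "body": {
  "series": [0,0,-0.2,0,0,0,1,0,0,-0.2,0,0,0,1]
}}

```text
clock: 8.22
tcp_pos: [537.4, -129.6, 115.9]
tcp_rot: [0.174, 0.985, -0.0, 0.0]
ft_force: [-4.1, -2.2, 9.6]
finger_gap: 0.2
```

Emit:
{"method": "drive_tool", "body": {
  "series": [0,0,-0.2,0,0,0,1,0,0,-0.2,0,0,0,1]
}}

```text
clock: 8.38
tcp_pos: [537.4, -129.5, 111.9]
tcp_rot: [0.174, 0.985, -0.0, 0.0]
ft_force: [-3.8, -2.5, 10.2]
finger_gap: 0.3
```

Emit:
{"method": "drive_tool", "body": {
  "series": [0,0,-0.2,0,0,0,1,0,0,-0.2,0,0,0,1]
}}

```text
clock: 8.55
tcp_pos: [537.3, -129.5, 107.8]
tcp_rot: [0.174, 0.985, -0.0, 0.0]
ft_force: [-5.1, -4.2, 9.8]
finger_gap: 0.6
```

Emit:
{"method": "drive_tool", "body": {
  "series": [0,0,-0.2,0,0,0,1,0,0,-0.1,0,0,0,1]
}}

```text
clock: 8.72
tcp_pos: [537.4, -129.5, 104.8]
tcp_rot: [0.174, 0.985, -0.0, 0.0]
ft_force: [-4.7, -3.0, 9.8]
finger_gap: 0.5
```

Emit:
{"method": "drive_tool", "body": {
  "series": [0,0,-0.1,0,0,0,1,0,0,-0.1,0,0,0,1]
}}

```text
clock: 8.88
tcp_pos: [537.3, -129.5, 102.9]
tcp_rot: [0.174, 0.985, -0.0, -0.0]
ft_force: [-3.8, -2.6, 9.3]
finger_gap: 0.7
```

Emit:
{"method": "drive_tool", "body": {
  "series": [0,0,-0.1,0,0,0,1,0,0,-0.1,0,0,0,1]
}}

```text
clock: 9.05
tcp_pos: [537.3, -129.5, 100.9]
tcp_rot: [0.174, 0.985, -0.0, 0.0]
ft_force: [-4.5, -2.8, 10.1]
finger_gap: 0.6
```

Emit:
{"method": "drive_tool", "body": {
  "series": [0,0,-0.1,0,0,0,1,0,0,-0.1,0,0,0,1]
}}

```text
clock: 9.22
tcp_pos: [537.3, -129.5, 98.9]
tcp_rot: [0.174, 0.985, -0.0, 0.0]
ft_force: [-4.6, -2.5, 10.1]
finger_gap: 0.5
```

Emit:
{"method": "drive_tool", "body": {
  "series": [0,0,-0.1,0,0,0,1]
}}

```text
clock: 9.3
tcp_pos: [537.3, -129.5, 97.9]
tcp_rot: [0.174, 0.985, -0.0, 0.0]
ft_force: [-4.9, -3.4, 9.3]
finger_gap: 0.7
```

Emit:
{"method": "drive_tool", "body": {
  "series": [0,0,-0.1,0,0,0,1]
}}

```text
clock: 9.38
tcp_pos: [537.6, -129.3, 96.7]
tcp_rot: [0.175, 0.985, -0.0, 0.0]
ft_force: [0.0, -0.2, 0.1]
finger_gap: 0.5
```

Emit:
{"method": "drive_tool", "body": {
  "series": [0,0,-0.1,0,0,0,1]
}}

```text
clock: 9.47
tcp_pos: [537.6, -129.3, 95.6]
tcp_rot: [0.174, 0.985, -0.0, 0.0]
ft_force: [-2.9, -1.0, 4.9]
finger_gap: 0.4
```

Emit:
{"method": "drive_tool", "body": {
  "series": [0,0,-0.1,0,0,0,1]
}}

```text
clock: 9.55
tcp_pos: [537.6, -129.3, 94.6]
tcp_rot: [0.175, 0.985, -0.0, 0.0]
ft_force: [-1.7, -2.1, 5.1]
finger_gap: 0.6
```

Emit:
{"method": "drive_tool", "body": {
  "series": [0,0,-0.1,0,0,0,1]
}}

```text
clock: 9.63
tcp_pos: [537.6, -129.2, 93.6]
tcp_rot: [0.174, 0.985, -0.0, 0.0]
ft_force: [-1.9, -0.6, 4.8]
finger_gap: 0.4
```

Emit:
{"method": "drive_tool", "body": {
  "series": [0,0,1,0,0,0,1,0,0,2,0,0,0,1,0,0,3,0,0,0,0,0,0,2,0,0,0,-0.4,0,0,0,0,0,0,-0.4]
}}

```text
clock: 10.05
tcp_pos: [539.5, -129.7, 178.1]
tcp_rot: [0.174, 0.985, -0.0, 0.003]
ft_force: [0.5, -0.5, 0.7]
finger_gap: 17.5
```

```bash
python3 look.py p2
```

```text
10.1 [ 538.77719405 -129.47621708  176.05674825] [ 1.74448007e-01  9.84664100e-01 -2.92883623e-04  2.10158722e-03] [-0.35129954  0.64379379 -0.56823618] 21.46217557770173
blue [(array([234.58, 189.64]), 80, [228, 186, 15, 11])]
orange [(array([316.7 , 141.74]), 195, [309, 134, 17, 16]), (array([336.15, 164.13]), 137, [330, 158, 14, 13])]
yellow [(array([233.84, 181.92]), 51, [230, 179, 8, 7]), (array([235.22, 197.45]), 58, [232, 194, 8, 8])]
```

View pics/p2.png

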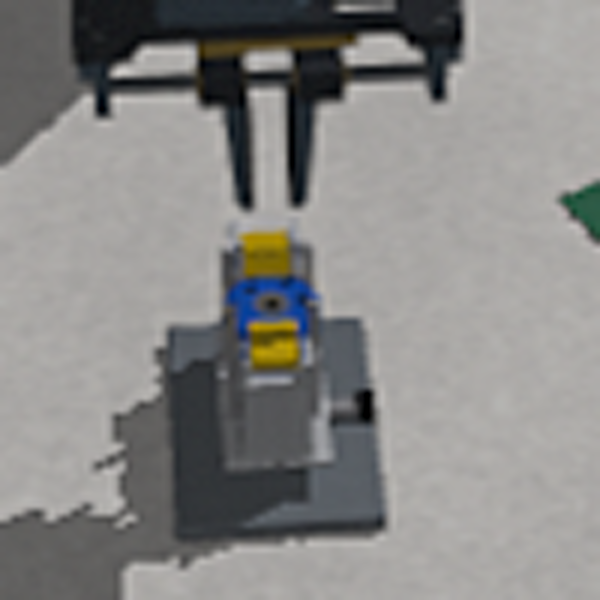

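The scene shows blue under the lips at (270,300). The camera-side lip at (275,345) may sit about 3 mm outward, so I compare pixel profiles before and after.

Run:
```python
import pickle,numpy as np
c=[pickle.load(open("c0.pkl","rb"))["scene"],pickle.load(open("c1.pkl","rb"))["scene"],pickle.load(open("p1.pkl","rb")),pickle.load(open("p2.pkl","rb"))]
for lo,hi in((176,188),(190,206)):
  for n,x in zip("c0 c1 p1 p2".split(),c):
    a=x["color"][lo:hi,232:239].astype(int).mean(1);print(n,lo,[tuple(v) for v in a.round().astype(int)[:, [0,2]]])
```

```text
c0 176 [(np.int64(160), np.int64(160)), (np.int64(161), np.int64(159)), (np.int64(156), np.int64(116)), (np.int64(152), np.int64(24)), (np.int64(148), np.int64(17)), (np.int64(122), np.int64(18)), (np.int64(104), np.int64(15)), (np.int64(111), np.int64(16)), (np.int64(114), np.int64(15)), (np.int64(107), np.int64(19)), (np.int64(63), np.int64(41)), (np.int64(17), np.int64(25))]
c1 176 [(np.int64(15), np.int64(82)), (np.int64(10), np.int64(82)), (np.int64(19), np.int64(85)), (np.int64(102), np.int64(81)), (np.int64(169), np.int64(14)), (np.int64(131), np.int64(17)), (np.int64(110), np.int64(16)), (np.int64(117), np.int64(16)), (np.int64(119), np.int64(15)), (np.int64(113), np.int64(18)), (np.int64(66), np.int64(43)), (np.int64(18), np.int64(27))]
p1 176 [(np.int64(173), np.int64(166)), (np.int64(158), np.int64(164)), (np.int64(40), np.int64(157)), (np.int64(29), np.int64(160)), (np.int64(32), np.int64(148)), (np.int64(42), np.int64(129)), (np.int64(57), np.int64(88)), (np.int64(38), np.int64(54)), (np.int64(38), np.int64(57)), (np.int64(37), np.int64(75)), (np.int64(22), np.int64(89))
[... 1679 characters left out ...]
64(130), np.int64(10)), (np.int64(110), np.int64(5)), (np.int64(86), np.int64(46)), (np.int64(96), np.int64(109)), (np.int64(135), np.int64(142)), (np.int64(90), np.int64(93)), (np.int64(83), np.int64(85))]
p2 190 [(np.int64(60), np.int64(79)), (np.int64(59), np.int64(96)), (np.int64(51), np.int64(124)), (np.int64(110), np.int64(105)), (np.int64(174), np.int64(0)), (np.int64(94), np.int64(4)), (np.int64(101), np.int64(7)), (np.int64(145), np.int64(7)), (np.int64(173), np.int64(7)), (np.int64(163), np.int64(6)), (np.int64(117), np.int64(2)), (np.int64(82), np.int64(44)), (np.int64(101), np.int64(115)), (np.int64(149), np.int64(156)), (np.int64(91), np.int64(94)), (np.int64(82), np.int64(85))]
```

Profiles match the start: both lips are closed and blue is held. Next is orange.

Emit:
{"method": "drive_tool", "body": {
  "series": [-0.465,3.76,0,0,0,0,-0.4,-0.465,3.76,0,0,0,0,-0.4,-0.465,3.76,0,0,0,0,-0.4,-0.465,3.76,0,0,0,0,-0.4,-0.465,3.76,0,0,0,0,-0.4]
}}

```text
clock: 10.52
tcp_pos: [513.3, 60.5, 173.0]
tcp_rot: [0.175, 0.985, -0.0, -0.001]
ft_force: [0.5, -0.2, -0.8]
finger_gap: 55.0
```

Emit:
{"method": "drive_tool", "body": {
  "series": [-0.465,3.76,0,0,0,0,-0.4,-0.465,3.76,0,0,0,0,-0.4,-0.465,3.76,0,0,0,0,-0.4,-0.465,3.76,0,0,0,0,-0.4,-0.465,3.76,0,0,0,0,-0.4]
}}

```text
clock: 10.93
tcp_pos: [489.9, 248.6, 173.0]
tcp_rot: [0.174, 0.985, -0.0, -0.001]
ft_force: [0.8, 0.5, 0.0]
finger_gap: 63.9
```

Emit:
{"method": "drive_tool", "body": {
  "series": [-0.465,3.76,0,0,0,0,-0.4,0,0,-3,0,0,0,-0.4,0,0,-3,0,0,0,-0.4,0,0,-3,0,0,0,-0.4,0,0,0,0,0,0,-0.4]
}}

```text
clock: 11.35
tcp_pos: [483.0, 283.3, 78.5]
tcp_rot: [0.174, 0.985, -0.002, -0.004]
ft_force: [-2.9, -0.5, -0.9]
finger_gap: 63.6
```

Emit:
{"method": "drive_tool", "body": {
  "series": [0,0,0,0,0,0,-0.4,0,0,0,0,0,0,-0.4]
}}

```text
clock: 11.52
tcp_pos: [486.9, 284.5, 84.7]
tcp_rot: [0.175, 0.985, 0.0, 0.0]
ft_force: [0.8, -0.1, 0.7]
finger_gap: 63.2
```

Right above it. I descend to z≈12, close and lift.

Emit:
{"method": "drive_tool", "body": {
  "series": [0,0,-3,0,0,0,-0.4,0,0,-2.5,0,0,0,-0.4,0,0,-1.2,0,0,0,-0.4,0,0,-0.5,0,0,0,-0.4,0,0,0,0,0,0,-0.4]
}}

```text
clock: 11.93
tcp_pos: [486.9, 284.5, 12.2]
tcp_rot: [0.175, 0.985, 0.0, 0.0]
ft_force: [-0.7, -0.0, 0.9]
finger_gap: 64.0
```

Emit:
{"method": "drive_tool", "body": {
  "series": [0,0,0,0,0,0,-0.4,0,0,0,0,0,0,0.2,0,0,0,0,0,0,0.2,0,0,0,0,0,0,0.2,0,0,0,0,0,0,0.2]
}}

```text
clock: 12.35
tcp_pos: [487.1, 284.8, 12.6]
tcp_rot: [0.174, 0.985, 0.001, 0.001]
ft_force: [-0.5, -0.7, 10.3]
finger_gap: 49.3
```

Emit:
{"method": "drive_tool", "body": {
  "series": [0,0,1,0,0,0,0.2,0,0,3,0,0,0,0.2,0,0,4,0,0,0,0.2,0,0,4,0,0,0,0.2,0,0,4,0,0,0,0.2]
}}

```text
clock: 12.77
tcp_pos: [485.8, 284.2, 174.2]
tcp_rot: [0.174, 0.985, -0.0, -0.0]
ft_force: [1.2, 0.4, -1.2]
finger_gap: 49.5
```

Emit:
{"method": "drive_tool", "body": {
  "series": [0.46,-3.76,0,0,0,0,0.2,0.46,-3.76,0,0,0,0,0.2,0.46,-3.76,0,0,0,0,0.2,0.46,-3.76,0,0,0,0,0.2,0.46,-3.76,0,0,0,0,0.2]
}}

```text
clock: 13.18
tcp_pos: [509.1, 94.8, 172.6]
tcp_rot: [0.174, 0.985, 0.0, 0.0]
ft_force: [0.4, -0.3, -1.0]
finger_gap: 49.1
```

Emit:
{"method": "drive_tool", "body": {
  "series": [0.46,-3.76,0,0,0,0,0.2,0.46,-3.76,0,0,0,0,0.2,0.46,-3.76,0,0,0,0,0.2,0.46,-3.76,0,0,0,0,0.2,0.46,-3.76,0,0,0,0,0.2]
}}

```text
clock: 13.6
tcp_pos: [532.1, -93.5, 172.5]
tcp_rot: [0.175, 0.985, -0.0, 0.0]
ft_force: [1.0, 0.3, 0.1]
finger_gap: 49.3
```

Emit:
{"method": "drive_tool", "body": {
  "series": [0.46,-3.76,0,0,0,0,0.2,0,0,0,0,0,0,0.2,0,0,0,0,0,0,0.2,0,0,0,0,0,0,0.2]
}}

```text
clock: 13.93
tcp_pos: [536.6, -128.9, 172.0]
tcp_rot: [0.175, 0.985, 0.0, -0.0]
ft_force: [-0.3, -0.6, -0.2]
finger_gap: 49.3
```

```bash
python3 look.py q1
python3 - <<'E'
import pickle;from h import *
c=pickle.load(open("c1.pkl","rb"))["scene"]["color"];q=pickle.load(open("q1.pkl","rb"))["color"]
h=cv2.cvtColor(q,cv2.COLOR_RGB2HSV);m=cv2.inRange(h,(3,110,20),(18,255,255))[155:185,215:255];ys,xs=np.nonzero(m);print("orange",xs.mean()+215,ys.mean()+155,len(xs),xs.min()+215,xs.max()+215,ys.min()+155,ys.max()+155)
E
```

```text
13.9833 [ 536.63608199 -128.34310351  171.94173664] [ 1.74297205e-01  9.84693077e-01  1.22049564e-04 -1.20294301e-04] [-0.86618957  0.23069962 -0.74700009] 49.214405918809256
blue [(array([234.68, 189.54]), 81, [228, 186, 15, 11])]
orange [(array([316.67, 141.77]), 194, [309, 134, 17, 16]), (array([234.31, 171.38]), 176, [227, 164, 16, 15])]
yellow [(array([246.5, 138. ]), 8, [243, 138, 8, 1]), (array([220.6, 149.1]), 10, [217, 149, 9, 2]), (array([233.84, 181.92]), 51, [230, 179, 8, 7]), (array([235.18, 197.39]), 57, [232, 194, 8, 8])]
orange 234.32512315270935 171.14778325123152 203 226 243 164 178
```

Emit:
{"method": "drive_tool", "body": {
  "series": [0.05,-0.07,-1.5,0,0,0,0.2,0,0,-1.5,0,0,0,0.2,0,0,-1.0,0,0,0,0.2,0,0,0,0,0,0,0.2,0,0,0,0,0,0,0.2]
}}

```text
clock: 14.4
tcp_pos: [537.2, -129.0, 131.5]
tcp_rot: [0.174, 0.985, 0.0, -0.001]
ft_force: [0.2, -0.3, 0.2]
finger_gap: 49.3
```

Emit:
{"method": "drive_tool", "body": {
  "series": [0,0,-0.2,0,0,0,0.2,0,0,-0.2,0,0,0,0.2,0,0,-0.2,0,0,0,0.2]
}}

```text
clock: 14.65
tcp_pos: [537.8, -129.9, 126.0]
tcp_rot: [0.174, 0.985, -0.0, 0.001]
ft_force: [-0.0, -0.6, -1.0]
finger_gap: 49.3
```

Emit:
{"method": "drive_tool", "body": {
  "series": [0,0,-0.2,0,0,0,0.2,0,0,-0.2,0,0,0,0.2]
}}

```text
clock: 14.82
tcp_pos: [537.5, -129.9, 121.6]
tcp_rot: [0.175, 0.985, -0.0, 0.0]
ft_force: [-0.5, 0.8, -0.8]
finger_gap: 49.3
```

Emit:
{"method": "drive_tool", "body": {
  "series": [0,0,-0.15,0,0,0,0.2,0,0,-0.15,0,0,0,0.2]
}}

```text
clock: 14.98
tcp_pos: [537.5, -129.9, 118.4]
tcp_rot: [0.175, 0.985, 0.0, -0.0]
ft_force: [-0.3, 0.0, -0.2]
finger_gap: 49.0
```

Emit:
{"method": "drive_tool", "body": {
  "series": [0,0.06,-0.2,0,0,0,0.2,0,0,-0.2,0,0,0,0.2]
}}

```text
clock: 15.15
tcp_pos: [537.6, -129.3, 114.5]
tcp_rot: [0.175, 0.985, -0.0, 0.0]
ft_force: [2.1, -1.3, 2.4]
finger_gap: 49.5
```

Emit:
{"method": "drive_tool", "body": {
  "series": [0,0,-0.15,0,0,0,0.2,0,0,-0.15,0,0,0,0.2]
}}

```text
clock: 15.32
tcp_pos: [538.2, -129.5, 112.1]
tcp_rot: [0.175, 0.985, -0.0, 0.001]
ft_force: [-0.4, 1.1, 12.8]
finger_gap: 49.4
```

Emit:
{"method": "drive_tool", "body": {
  "series": [0,0,0,0,0,0,-0.3,0,0,0,0,0,0,-0.3,0,0,0,0,0,0,-0.3]
}}

```text
clock: 15.57
tcp_pos: [537.4, -129.2, 111.5]
tcp_rot: [0.174, 0.985, 0.0, -0.0]
ft_force: [0.2, 0.0, -0.1]
finger_gap: 59.2
```

Emit:
{"method": "drive_tool", "body": {
  "series": [0,0,1,0,0,0,-0.3,0,0,2,0,0,0,-0.3,0,0,1.5,0,0,0,0,0,0,0,0,0,0,1,0,0,0,0,0,0,1]
}}

```text
clock: 15.98
tcp_pos: [538.0, -129.4, 157.6]
tcp_rot: [0.174, 0.985, -0.0, 0.001]
ft_force: [0.4, 0.1, -1.3]
finger_gap: 42.3
```

Emit:
{"method": "drive_tool", "body": {
  "series": [0,0,0,0,0,0,1,0,0,0,0,0,0,1,0,0,0,0,0,0,1,0,0,0,0,0,0,1]
}}

```text
clock: 16.32
tcp_pos: [537.2, -129.2, 156.0]
tcp_rot: [0.175, 0.985, 0.0, -0.001]
ft_force: [0.2, -0.7, 0.2]
finger_gap: 15.5
```

```bash
python3 look.py q2
```

```text
16.3667 [ 537.25320914 -129.19996785  156.15966202] [ 1.74517275e-01  9.84654024e-01  6.79265592e-05 -4.11345013e-04] [ 1.05226815 -0.26880869  0.89501804] 11.124907102241004
blue []
orange [(array([316.67, 141.77]), 194, [309, 134, 17, 16]), (array([234.54, 185.54]), 168, [227, 178, 16, 16])]
yellow [(array([235.31, 197.16]), 62, [232, 193, 8, 9])]
```

View pics/q2.png

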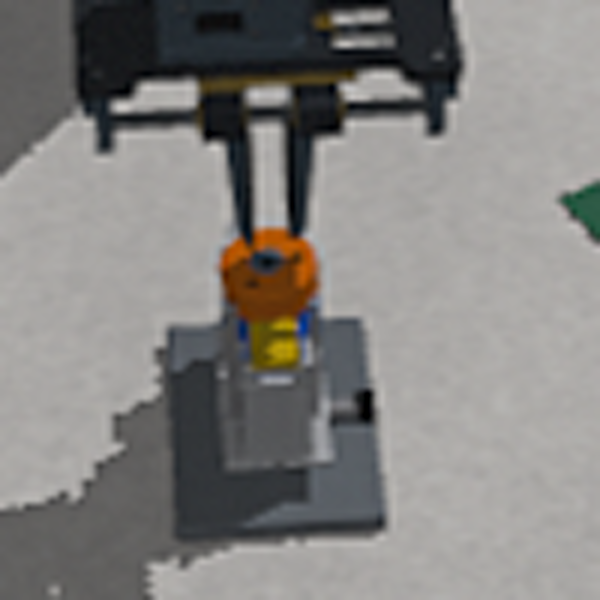

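Orange rests on the lips at (268,272), just as blue did, with blue visible below. I press now, expecting the snap near TCP z = 97.

Emit:
{"method": "drive_tool", "body": {
  "series": [0,0,-1,0,0,0,1,0,0,-1,0,0,0,1,0,0,-0.4,0,0,0,1,0,0,0,0,0,0,1,0,0,0,0,0,0,1]
}}

```text
clock: 16.78
tcp_pos: [537.2, -129.2, 132.0]
tcp_rot: [0.175, 0.985, 0.0, -0.001]
ft_force: [-0.3, -0.5, -0.0]
finger_gap: 0.8
```

Emit:
{"method": "drive_tool", "body": {
  "series": [0,0,-0.2,0,0,0,1,0,0,-0.2,0,0,0,1,0,0,-0.2,0,0,0,1]
}}

```text
clock: 17.03
tcp_pos: [537.7, -129.3, 126.8]
tcp_rot: [0.175, 0.985, 0.0, 0.0]
ft_force: [0.4, 1.7, 6.4]
finger_gap: 0.3
```

Emit:
{"method": "drive_tool", "body": {
  "series": [0,0,-0.2,0,0,0,1,0,0,-0.2,0,0,0,1]
}}

```text
clock: 17.2
tcp_pos: [538.2, -129.4, 123.2]
tcp_rot: [0.174, 0.985, -0.0, 0.001]
ft_force: [0.1, -0.4, 12.9]
finger_gap: 0.4
```

Emit:
{"method": "drive_tool", "body": {
  "series": [0,0,-0.15,0,0,0,1,0,0,-0.15,0,0,0,1]
}}

```text
clock: 17.37
tcp_pos: [538.5, -129.6, 120.4]
tcp_rot: [0.174, 0.985, -0.0, 0.001]
ft_force: [-0.7, -0.1, 11.6]
finger_gap: 0.2
```

Emit:
{"method": "drive_tool", "body": {
  "series": [0,0,-0.15,0,0,0,1,0,0,-0.15,0,0,0,1]
}}

```text
clock: 17.53
tcp_pos: [538.5, -129.6, 117.4]
tcp_rot: [0.174, 0.985, -0.0, 0.001]
ft_force: [1.2, 0.4, 6.7]
finger_gap: 0.2
```

Emit:
{"method": "drive_tool", "body": {
  "series": [0,0,-0.15,0,0,0,1,0,0,-0.15,0,0,0,1]
}}

```text
clock: 17.7
tcp_pos: [538.4, -129.6, 114.2]
tcp_rot: [0.175, 0.985, -0.0, 0.001]
ft_force: [1.1, -0.5, 7.8]
finger_gap: 0.7
```

Emit:
{"method": "drive_tool", "body": {
  "series": [0,0,-0.15,0,0,0,1,0,0,-0.15,0,0,0,1]
}}

```text
clock: 17.87
tcp_pos: [538.4, -129.6, 111.2]
tcp_rot: [0.175, 0.985, -0.0, 0.001]
ft_force: [1.0, -0.8, 8.1]
finger_gap: 0.3
```

Emit:
{"method": "drive_tool", "body": {
  "series": [0,0,-0.15,0,0,0,1,0,0,-0.15,0,0,0,1]
}}

```text
clock: 18.03
tcp_pos: [538.4, -129.6, 108.2]
tcp_rot: [0.175, 0.985, -0.0, 0.001]
ft_force: [0.8, -0.1, 7.9]
finger_gap: 0.8
```

Emit:
{"method": "drive_tool", "body": {
  "series": [0,0,-0.15,0,0,0,1,0,0,-0.15,0,0,0,1]
}}

```text
clock: 18.2
tcp_pos: [538.4, -129.6, 105.2]
tcp_rot: [0.175, 0.985, -0.0, 0.001]
ft_force: [2.0, -0.5, 7.5]
finger_gap: 0.2
```

Emit:
{"method": "drive_tool", "body": {
  "series": [0,0,-0.15,0,0,0,1,0,0,-0.15,0,0,0,1]
}}

```text
clock: 18.37
tcp_pos: [538.3, -129.6, 102.2]
tcp_rot: [0.175, 0.985, -0.0, 0.001]
ft_force: [0.7, 0.3, 7.9]
finger_gap: 0.5
```

Emit:
{"method": "drive_tool", "body": {
  "series": [0,0,-0.1,0,0,0,1,0,0,-0.1,0,0,0,1]
}}

```text
clock: 18.53
tcp_pos: [538.4, -129.6, 100.2]
tcp_rot: [0.175, 0.985, -0.0, 0.001]
ft_force: [0.2, -0.2, 7.9]
finger_gap: 0.7
```

Emit:
{"method": "drive_tool", "body": {
  "series": [0,0,-0.08,0,0,0,1]
}}

```text
clock: 18.62
tcp_pos: [538.3, -129.6, 99.4]
tcp_rot: [0.174, 0.985, -0.0, 0.001]
ft_force: [0.3, 0.3, 8.0]
finger_gap: 0.6
```

Emit:
{"method": "drive_tool", "body": {
  "series": [0,0,-0.08,0,0,0,1]
}}

```text
clock: 18.7
tcp_pos: [538.4, -129.6, 98.6]
tcp_rot: [0.174, 0.985, -0.0, 0.001]
ft_force: [0.7, 1.2, 8.1]
finger_gap: 0.3
```

Emit:
{"method": "drive_tool", "body": {
  "series": [0,0,-0.06,0,0,0,1]
}}

```text
clock: 18.78
tcp_pos: [538.3, -129.6, 98.0]
tcp_rot: [0.175, 0.985, -0.0, 0.001]
ft_force: [1.2, 0.0, 8.3]
finger_gap: 0.3
```

Emit:
{"method": "drive_tool", "body": {
  "series": [0,0,-0.06,0,0,0,1]
}}

```text
clock: 18.87
tcp_pos: [537.9, -129.4, 97.1]
tcp_rot: [0.175, 0.985, -0.0, 0.001]
ft_force: [0.5, 0.7, -0.5]
finger_gap: 0.5
```

Emit:
{"method": "drive_tool", "body": {
  "series": [0,0,-0.06,0,0,0,1]
}}

```text
clock: 18.95
tcp_pos: [537.5, -129.3, 96.2]
tcp_rot: [0.174, 0.985, -0.0, 0.0]
ft_force: [1.6, -0.0, 4.7]
finger_gap: 0.4
```

The push dropped to zero at z = 97, as it did with blue. I lift and check the lips.

Emit:
{"method": "drive_tool", "body": {
  "series": [0,0,1,0,0,0,1,0,0,2,0,0,0,1,0,0,3,0,0,0,1,0,0,3,0,0,0,1,0,0,0,0,0,0,1]
}}

```text
clock: 19.37
tcp_pos: [539.8, -130.1, 191.9]
tcp_rot: [0.174, 0.985, -0.001, 0.004]
ft_force: [1.3, -0.5, 0.5]
finger_gap: 0.3
```

```bash
python3 look.py q3
python3 - <<'E'
import pickle
for lo,hi in((176,188),(190,206)):
  for n in("p2","q3"): print(n,lo,pickle.load(open(n+".pkl","rb"))["color"][lo:hi,232:239].astype(int).mean(1).round().astype(int)[:,[0,2]].tolist())
E
```

```text
19.4167 [ 539.06011992 -129.80367918  189.53818354] [ 1.74464420e-01  9.84659597e-01 -4.59251805e-04  2.72634838e-03] [ 0.20592087  0.71051593 -0.63060438] 0.3628820833062993
blue []
orange [(array([316.67, 141.77]), 194, [309, 134, 17, 16]), (array([234.31, 189.54]), 78, [227, 186, 15, 11])]
yellow [(array([233.84, 181.92]), 51, [230, 179, 8, 7]), (array([235.24, 196.94]), 62, [231, 193, 9, 9])]
p2 176 [[169, 168], [169, 166], [163, 122], [158, 25], [155, 17], [128, 19], [109, 16], [117, 15], [120, 11], [111, 37], [43, 95], [11, 137]]
q3 176 [[167, 167], [168, 166], [162, 121], [158, 25], [154, 17], [128, 18], [109, 16], [116, 16], [115, 17], [113, 16], [133, 8], [160, 6]]
p2 190 [[60, 79], [59, 96], [51, 124], [110, 105], [174, 0], [94, 4], [101, 7], [145, 7], [173, 7], [163, 6], [117, 2], [82, 44], [101, 115], [149, 156], [91, 94], [82, 85]]
q3 190 [[79, 60], [120, 65], [159, 25], [170, 6], [160, 9], [90, 9], [98, 9], [143, 8], [172, 7], [164, 6], [118, 0], [80, 44], [101, 114], [148, 155], [90, 94], [82, 85]]
```

View pics/q3.png

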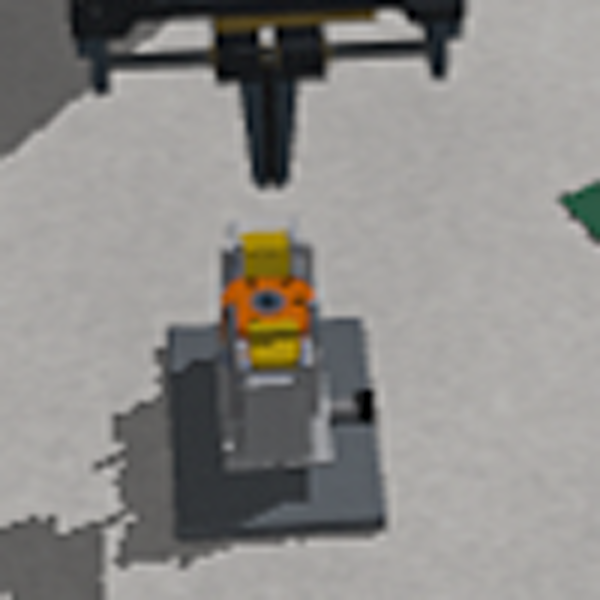

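Orange lies level under both lips at (268,303). The lip profiles match those with blue home.

Emit:
{"method": "drive_tool", "body": {
  "series": [0,0,0,0,0,0,1,0,0,0,0,0,0,1,0,0,0,0,0,0,1,0,0,0,0,0,0,1]
}}

```text
clock: 19.75
tcp_pos: [537.0, -129.1, 185.3]
tcp_rot: [0.175, 0.985, 0.0, -0.001]
ft_force: [0.6, 0.3, 0.7]
finger_gap: 0.2
```

```bash
python3 -c "
from rig import order;print(order.finish_job())"
```

```text
the job is handed in; nothing more can be done
None
```

I set the blue cassette and then the orange one between the posts, and pressed each down with closed fingers until the push fell to about 0. Both snapped in near TCP z = 97 mm, and the highest vertical push I read was about 15 N. The job was handed in at about 19.8 s; no verdict was reported.

- **Lips and cassettes:** the last scene image shows orange level under both lips, at the height blue had when it was home. Both lips look the same as when empty and closed.
- **Arm and bystanders:** the arm is clear above the magazine with near-zero force. I never went near the bottle, tube, weight or screwdriver, and the fingers cleared the white and green cassettes. I did not measure their positions again afterwards.
- **Disagreements:** the scene camera showed the held cassette about 0.9 px (some 3 mm) off its predicted place. I aligned to the magazine in the same image instead. For blue, the lip colour-blob centre also read 0.7 px off, but a pixel-by-pixel comparison with the starting image showed the lip closed.

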